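# Open the push-and-turn safety bottle

## Task

Open the safety bottle that is clamped in the round weighted holder: press its ribbed cap down against the spring until it gives, keep it pressed while you turn it anticlockwise (seen from above) by about an eighth of a turn, where its catch is free, then lift it off and set it down, without dropping it, top side up and lying flat inside the shallow white dish. Press only as hard as the cap needs and do not force or jam it against its catch (never more than about 25 N on the cap), and leave the other things on the bench where they stand.

Things in the scene. Friction and masses are not known exactly. Their poses are not given: they have to be found in the camera images.
- bottle: Squat amber bottle, 67 mm across, clamped upright in a round dark steel holder 100 mm across and 32 mm high that does not move. Origin: centre of the holder's underside, on the bottle's axis; z up. Its neck, 30 mm across, ends 118 mm up and has pins at 0, 90, 180 and 270 degrees some mm below its end, hidden by the cap. A sprung white ring in the mouth pushes the cap up.
- cap_centre (a point): Centre (half-way up, on the axis) of the round ribbed white cap, 45 mm across, 42 mm high, about 60 g. z: its axis, up through the closed top; a grey rib on the top points to its -x. Locked on the bottle, its x lies along the bottle's x within 3 degrees, and it has 1.5 mm of play to each side. J-shaped tracks inside it run on the neck's pins.
- cap_base (a point): Centre of the cap's lower edge, 21 mm below cap_centre, same axes. A spring holds the cap up and locked. Pushed down with 4 N it starts to move, then 0.5 N more per mm. The depth that frees it differs each time and cannot be seen: 3.5 to 14.5 mm (6 to 12 N); 1.5 mm deeper than that it stops hard, so it must be felt. Turned when too high, it jams at once.
- bottle_seat (a point): Where cap_base is while the cap is locked: on the bottle's axis, 99.5 mm above the bench. Held down, against the hard stop or just above it, the cap turns anticlockwise seen from above (positive about z). Between 40 degrees and the hard end of the track at about 57 degrees from the locked position it lifts straight off; before that it cannot be pulled off.
- cap_dish: Shallow round white porcelain dish standing loose on the bench, 300 g, 102 mm across the rim, 12 mm high. Origin: centre of its underside; z up.
- dish_floor (a point): Centre of the dish's flat inner floor, 4 mm above the bench; the floor is about 74 mm across, the rim 8 mm above it.
- crucible_0: Small white lidded crucible, 41 mm across, 39 mm high; bystander. Origin: centre of its underside.
- amber_0: Amber reagent bottle with smooth white cap, 49 mm across, 96 mm high, standing free; bystander. Origin: centre of its underside.
- petri_0: Flat glass petri dish, 95 mm across, 16 mm high; bystander. Origin: centre of its underside.

How it is judged:
By the outcome, as a careful person would: the job done as asked, in the order asked, and still so for the second after the job is handed in, with the robot touching nothing.
It also fails if it takes over 58 s, if anything falls off the work surface, if the arm or the gripper's body presses on something with over 40 N, if the wrist force passes 120 N, or if a joint passes its speed limit or range.

## Robot

A 6-joint arm with a two-finger parallel gripper is mounted at the origin on a cart in front of the work surface, level with it; the furniture and walls round the work are solid. World frame = base frame: x ahead of the robot, y to its left, z up, the work surface at z = 0. Lengths are in mm, angles in degrees, forces in N, time in s.
With the tool pointing down it reaches from about 250 to 775 mm from the base axis. Payload 8.9 kg.
Tool frame: the origin (TCP) lies midway between the tips of the shut fingers; the grasp point (between the pads) lies 19 mm behind it; z points along the fingers, y is the line along which they close (so a half turn about z gives the same grasp; the last joint's range is limited). The gripper opens to 85 mm and grips with 20 to 120 N. Pads are 22 mm wide; open, the fingers measure 114 mm over their backs; the gripper's body (76 mm by 85 mm) begins 54 mm behind the grasp point. The pads swing forward as they close: fully open they stand 13 mm farther back than shut.
Start: joints at [57.909, 16.656, -8.789, 64.555, 0, 82.019], TCP at [214.452, 479.202, 231.305] pointing down, gripper open.
Joint ranges: [-144.48, 144.48], [-52.06, 99.96], [-74.48, 78.29], [-112.23, 115.85], [-86.99, 84.42], [-180, 180]. Speed limits (degrees/s): [127.2, 127.2, 159.86, 180, 180, 180].

## Interface

Orientations are given as [roll, pitch, yaw] about the fixed x, y, z axes, in that order (R = Rz(yaw) Ry(pitch) Rx(roll)).
In Python, from cell import * gives the robot as it stands.
- The arm moves only by the tool drive_tool, never from a script. Its argument "moves" is one flat list of numbers, 7 for each row, row after row: the turn, a rotation vector about the world's x, y, z in rad, then the shift along the world's x, y, z in m, then the closure, from 0 (fully open) to 1 (shut). A call has 1 to 8 rows; each row is the pose to reach, as a shift and turn from the pose commanded when the call began; what a row does not reach only later rows make up. A row lasts 1/12 s, in which the tool goes at most 41.7 mm and 7.16 degrees, less where a joint would pass 70% of its speed; a pose out of reach is approached as far as the arm can. A call with a gripper value outside its range is refused whole. The fingers move at their own pace and stop on an object; the grip force is fixed at half the most. Time passes only in rows, so rows that repeat a pose let the fingers close. It gives the time, the measured TCP pose, the force, the opening and the grip force at its end, in the units of the state.
- observe(): the state, without advancing time (a new reading comes with each control period).
- read_camera(name): name is "side" or "top"; returns (picture, depth): 420x560x3 uint8, red, green, blue; 420x560 float32, mm along the optical axis (not along the pixel's ray), 0 where there is no reading.
- camera_params(name): a dict with "intrinsics" (3x3 intrinsics, pixels), "view" (4x4, takes a point from world to camera coordinates). Camera axes: x right, y down, z forward; pixel columns grow to the right and rows downward; lengths in mm; the calibration is good to about 2 mm. A picture is of the moment at which its call begins. camera_params takes no time and is no camera call.
- finish_job(): hands the job in; it is judged then, once.
The state is a dict: "time": time; "qpos": joint angles; "qd": joint speeds; "joint_efforts": joint torques, N m; "position": TCP position; "ee_rot": TCP orientation; "contact_force": force on the tool from outside, world axes, zero at the start; "torque": the same for the moment, N m; "finger_gap": finger opening in mm; "grasp_force": force on a finger pad.
Only numpy, scipy, OpenCV 4.12 (cv2) and the standard library are available. Lean on these libraries where they do the work, as an engineer would, in place of code of your own. Each camera call takes 0.05 s, during which the arm holds its last target. There are 200 camera calls.

## Working session

There is one attempt and no reset: what is moved stays moved. The work goes in short steps, Python scripts to look and compute and a tool call to move; the robot and the scene stay as the last step left them, time stands still between calls to the robot, and variables do not carry over. Pictures are saved under pics/ and viewed, at most 10 in all, crops included, and the job is handed in when it is done.

Besides the shell and the picture viewer there is one more tool, called after ">>>" as name(argument=value, ...), one argument or row to a line, values as JSON. drive_tool: Moves the arm, as the interface text tells. Its arguments: {"type":"object","properties":{"moves":{"type":"array","items":{"type":"number"}}},"required":["moves"]}

```bash
mkdir -p pics; cat > h.py <<'E'
from cell import *
import numpy as np, cv2
def pts(name):
    im,d=read_camera(name); p=camera_params(name); K=np.array(p["intrinsics"]); V=np.array(p["view"])
    v,u=np.mgrid[0:420,0:560]
    c=np.stack([(u-K[0,2])/K[0,0]*d,(v-K[1,2])/K[1,1]*d,d,np.ones_like(d)],-1)
    w=(c@np.linalg.inv(V).T)[...,:3]; w[d==0]=np.nan
    return im,d,w
E
python3 - <<'E'
from h import *
for n in("top","side"):
    im,d,w=pts(n); np.savez(f"pics/{n}.npz",im=im,w=w)
    cv2.imwrite(f"pics/{n}0.png",im[...,::-1])
    print(n,np.round(np.linalg.inv(np.array(camera_params(n)["view"])),3))
print(observe())
E
```

```text
top [[ 2.700000e-02 -9.960000e-01  8.200000e-02  4.677750e+02]
 [-1.000000e+00 -2.600000e-02  6.000000e-03 -6.272000e+00]
 [-4.000000e-03 -8.200000e-02 -9.970000e-01  1.091649e+03]
 [ 0.000000e+00  0.000000e+00  0.000000e+00  1.000000e+00]]
side [[-9.84000e-01 -9.50000e-02  1.50000e-01  4.30050e+02]
 [-1.77000e-01  5.65000e-01 -8.06000e-01  7.10592e+02]
 [-8.00000e-03 -8.20000e-01 -5.73000e-01  5.97765e+02]
 [ 0.00000e+00  0.00000e+00  0.00000e+00  1.00000e+00]]
{'time': 0.1, 'qpos': array([ 5.79091410e+01,  1.66841399e+01, -8.82375392e+00,  6.45556469e+01,
        1.84956744e-04,  8.20201348e+01]), 'qd': array([ 0.10105989, -0.13571616,  0.05317251,  0.04632187, -0.0415326 ,
       -0.09330998]), 'joint_efforts': array([ 1.52179367e-03, -5.37979782e+01,  3.31917393e+01,  9.35352029e-03,
       -1.52681782e-04,  3.13360943e-05]), 'position': array([214.25082466, 478.88818919, 230.82337128]), 'ee_rot': array([-1.79937100e+02, -9.00420495e-03,  1.55889001e+02]), 'contact_force': array([ 0.04438859,  0.47972543, -0.47655107]), 'torque': array([ 0.0138792 ,  0.02357978, -0.04362417]), 'grasp_force': 0.0, 'finger_gap': 85.33797921245328}
```

View pics/top0.png

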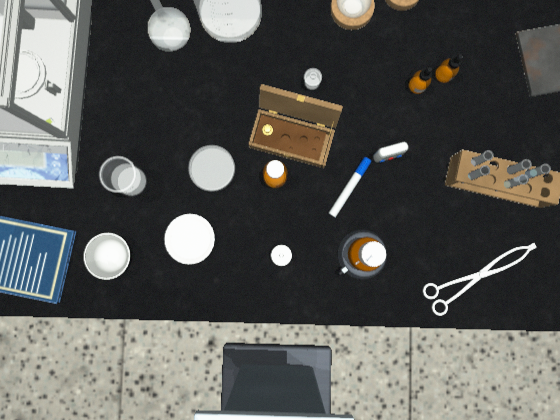

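View pics/side0.png

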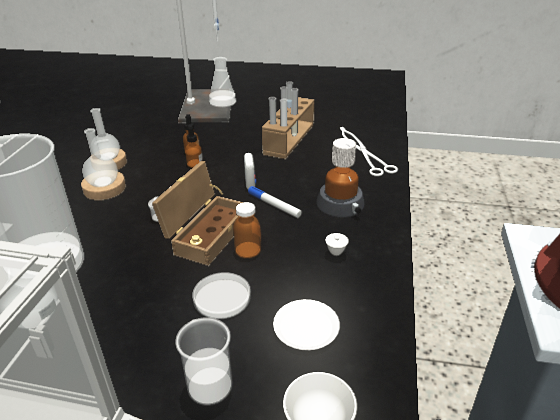

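The top view shows the cap at (374,255), the dish at (190,239), the crucible at (281,255), the amber bottle at (275,174) and the petri dish at (212,168). In the side view the cap is at (344,152) and the dish at (306,324).

```bash
python3 - <<'E'
from h import *
D=np.load("pics/top.npz"); im,w=D["im"],D["w"]
z=w[...,2]; g=im.min(2)
def rep(m,n,lo):
    p=w[m]; c,r=cv2.minEnclosingCircle(p[:,:2].astype(np.float32)); print(n,m.sum(),np.round(c,1),round(r,1),'med',np.round(np.median(p,0),1))
box=lambda u,v,r:(abs(np.mgrid[0:420,0:560][1]-u)<r)&(abs(np.mgrid[0:420,0:560][0]-v)<r)
rep(box(374,255,22)&(z>128)&(z<150),"captop",0)
rep(box(190,239,32)&(z>0)&(z<25)&(g>130),"dish",0)
rep(box(281,255,18)&(z>8),"cruc",0); rep(box(275,174,20)&(z>80),"amber",0); rep(box(108,256,30)&(z>8),"bowl",0)
rep(box(360,255,30)&(z>15)&(z<36),"holder",0)
S=np.load("pics/side.npz"); im2,w2=S["im"],S["w"]; z2=w2[...,2]
bx=box(344,145,16)&(z2>134)&(z2<150); p=w2[bx]; print("side captop",np.round(cv2.minEnclosingCircle(p[:,:2].astype(np.float32)),1) if 0 else (cv2.minEnclosingCircle(p[:,:2].astype(np.float32)),np.median(p,0)))
p=w2[box(306,324,36)&(z2>2)&(z2<20)&(im2.min(2)>130)]; print("side dish",cv2.minEnclosingCircle(p[:,:2].astype(np.float32)))
a=cv2.resize(im[225:305,325:405],None,fx=7,fy=7,interpolation=cv2.INTER_CUBIC)[:560,:]
cv2.imwrite("pics/capcrop.png",np.clip(a.astype(int)*0.9,0,255).astype(np.uint8)[...,::-1])
b=cv2.resize(im2[130:220,310:370],None,fx=6,fy=6,interpolation=cv2.INTER_CUBIC)
cv2.imwrite("pics/capside.png",np.hstack([b])[...,::-1])
E
python3 - <<'E'
import cv2,numpy as np
a=cv2.imread('pics/capcrop.png');b=cv2.imread('pics/capside.png')
c=np.zeros((560,800,3),np.uint8); a=cv2.resize(a,(440,440));c[:440,:440]=a;c[:540,440:800]=b;cv2.imwrite('pics/both.png',c)
E
```

```text
captop 507 [ 475.8 -169. ] 22.3 med [ 475.7 -168.3  142.5]
dish 1955 [496.5 182. ] 51.9 med [496.4 181.7   5.7]
cruc 334 [469.   -5.8] 20.4 med [469.4  -5.8  33.9]
amber 255 [630.4  10.3] 17.0 med [629.6   9.9  95.8]
bowl 1633 [458.2 335.4] 45.9 med [458.1 343.8  24.6]
holder 793 [ 470.  -163.8] 55.3 med [ 469.2 -149.5   30. ]
side captop (((475.7131042480469, -167.3131103515625), 23.321226119995117), array([ 475.6479689 , -161.53952247,  143.7816045 ]))
side dish ((496.7823791503906, 174.22232055664062), 56.55927276611328)
```

View pics/both.png

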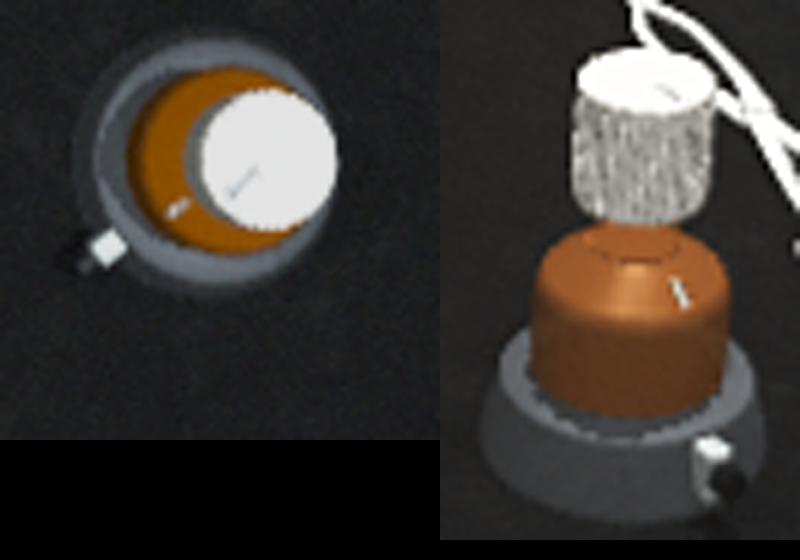

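The cap centre is at about (475.8, -168.3), top 141.5, and the dish is at (496.5, 181.8). There is free space round the cap, so I approach now.

>>> drive_tool(
  moves=[0,0,0,0.13,-0.324,-0.02,0,0,0,0,0.13,-0.324,-0.02,0,0,0,0,0.13,-0.324,-0.02,0,0,0,0,0.13,-0.324,-0.02,0,0,0,0,0.13,-0.324,-0.02,0,0,0,0,0.13,-0.324,-0.02,0,0,0,0,0.13,-0.324,-0.02,0,0,0,0,0.13,-0.324,-0.02,0],
)

```text
time: 0.77
position: [338.4, 168.5, 212.1]
ee_rot: [180.0, 0.0, 155.9]
contact_force: [1.5, 0.8, 0.7]
finger_gap: 85.5
grasp_force: 0.0
```

>>> drive_tool(
  moves=[0,0,0,0.1313,-0.3235,-0.03,0,0,0,0,0.1313,-0.3235,-0.03,0,0,0,0,0.1313,-0.3235,-0.03,0,0,0,0,0.1313,-0.3235,-0.03,0,0,0,0,0.1313,-0.3235,-0.03,0,0,0,0,0.1313,-0.3235,-0.03,0,0,0,0,0.1313,-0.3235,-0.03,0,0,0,0,0.1313,-0.3235,-0.03,0],
)

```text
time: 1.43
position: [463.4, -139.6, 183.3]
ee_rot: [180.0, -0.0, 155.9]
contact_force: [1.8, -0.5, 1.6]
finger_gap: 85.6
grasp_force: 0.0
```

>>> drive_tool(
  moves=[0,0,0,0,0,0,0,0,0,0,0,0,0,0,0,0,0,0,0,0,0,0,0,0,0,0,0,0],
)

```text
time: 1.77
position: [462.7, -136.3, 183.6]
ee_rot: [180.0, -0.0, 155.9]
contact_force: [0.5, 0.9, -0.1]
finger_gap: 85.4
grasp_force: 0.0
```

```bash
python3 - <<'E'
from h import *
im,d,w=pts("side"); cv2.imwrite("pics/s1.png",cv2.resize(im[70:250,240:480],None,fx=3,fy=3)[...,::-1])
s=observe(); print(s["position"],s["contact_force"],s["qpos"])
E
```

```text
[ 462.8472569  -136.22312462  183.80632573] [-0.15021207  0.22008091 -0.85765087] [-2.50961690e+01  1.40420545e+01 -1.98426367e+01  5.61359350e+01
  8.53041169e-03 -1.06557273e+00]
```

View pics/s1.png

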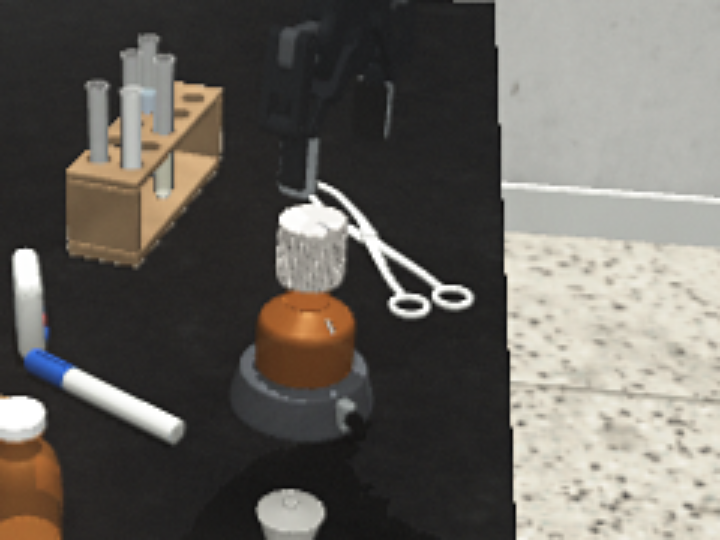

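The gripper is above and a little short of the cap (cap in the crop at (312,220), finger tips at (295,190) and (375,135)). I finish the lateral shift, then descend with the fingers open.

>>> drive_tool(
  moves=[0,0,0,0.013,-0.032,0,0,0,0,0,0.013,-0.032,0,0,0,0,0,0.013,-0.032,-0.02,0,0,0,0,0.013,-0.032,-0.04,0,0,0,0,0.013,-0.032,-0.06,0,0,0,0,0.013,-0.032,-0.075,0,0,0,0,0.013,-0.032,-0.079,0,0,0,0,0.013,-0.032,-0.079,0],
)

```text
time: 2.48
position: [475.6, -168.3, 104.1]
ee_rot: [180.0, -0.1, 156.0]
contact_force: [-0.0, 0.3, -0.1]
finger_gap: 85.2
grasp_force: 0.0
```

>>> drive_tool(
  moves=[0,0,0,0,0,0,0.25,0,0,0,0,0,0,0.3,0,0,0,0,0,0,0.35,0,0,0,0,0,0,0.35],
)

```text
time: 2.82
position: [476.8, -169.6, 105.5]
ee_rot: [-180.0, 0.1, 155.9]
contact_force: [-0.2, 0.1, -0.1]
finger_gap: 55.0
grasp_force: 0.0
```

>>> drive_tool(
  moves=[0,0,0,0,0,0,0.42,0,0,0,0,0,0,0.46,0,0,0,0,0,0,0.5,0,0,0,0,0,0,0.6,0,0,0,0,0,0,1,0,0,0,0,0,0,1,0,0,0,0,0,0,1,0,0,0,0,0,0,1],
)

```text
time: 3.48
position: [476.3, -169.6, 104.8]
ee_rot: [-180.0, 0.0, 155.9]
contact_force: [-1.1, -2.9, 4.7]
finger_gap: 42.5
grasp_force: 60.1
```

```bash
python3 - <<'E'
from h import *
im,d,w=pts("side"); cv2.imwrite("pics/s2.png",cv2.resize(im[70:250,240:480],None,fx=3,fy=3)[...,::-1])
s=observe(); print(s["position"],s["contact_force"],s["torque"],s["finger_gap"],s["grasp_force"])
E
```

```text
[ 476.36423419 -169.60477484  104.79960375] [-1.26073193 -2.58985366  4.49011978] [-0.41626499  0.24966245 -0.01015213] 42.80540295171756 60.147358356043696
```

View pics/s2.png

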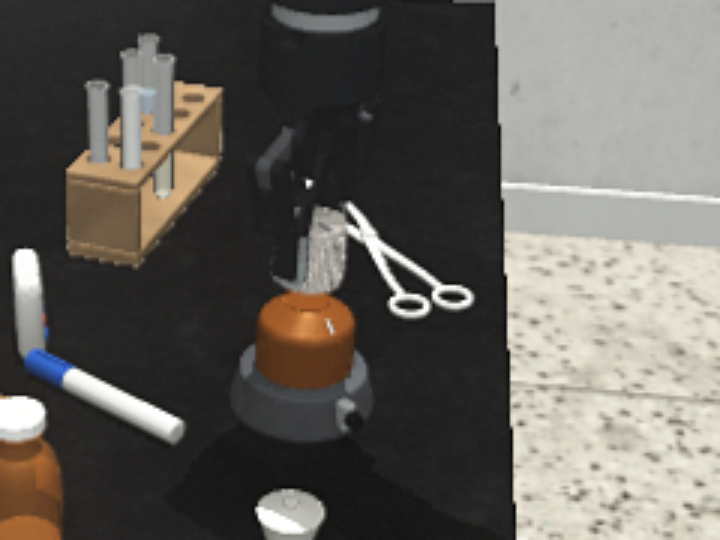

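The grasp holds (gap 42.5, 60 N), with the near finger on the cap at crop (295,250). Now I press down in small steps and feel for the stop.

>>> drive_tool(
  moves=[0,0,0,-0.0003,-0.0007,-0.001,1,0,0,0,-0.0003,-0.0007,-0.002,1,0,0,0,-0.0003,-0.0007,-0.003,1,0,0,0,-0.0003,-0.0007,-0.003,1,0,0,0,-0.0003,-0.0007,-0.003,1],
)

```text
time: 3.95
position: [476.3, -169.7, 101.7]
ee_rot: [179.9, 0.0, 155.9]
contact_force: [-0.0, 1.5, 6.0]
finger_gap: 42.5
grasp_force: 60.3
```

>>> drive_tool(
  moves=[0,0,0,0,0,-0.001,1,0,0,0,0,0,-0.001,1,0,0,0,0,0,-0.001,1],
)

```text
time: 4.2
position: [476.3, -169.7, 100.8]
ee_rot: [179.9, 0.0, 155.9]
contact_force: [1.4, 2.1, 6.1]
finger_gap: 42.8
grasp_force: 60.3
```

>>> drive_tool(
  moves=[0,0,0,0,0,-0.001,1,0,0,0,0,0,-0.001,1,0,0,0,0,0,-0.001,1],
)

```text
time: 4.45
position: [476.3, -169.7, 99.8]
ee_rot: [179.9, 0.0, 155.9]
contact_force: [-0.2, 1.8, 7.3]
finger_gap: 42.4
grasp_force: 60.3
```

>>> drive_tool(
  moves=[0,0,0,0,0,-0.001,1,0,0,0,0,0,-0.001,1,0,0,0,0,0,-0.001,1],
)

```text
time: 4.7
position: [476.3, -169.7, 98.8]
ee_rot: [179.9, 0.0, 155.9]
contact_force: [0.3, 2.0, 7.4]
finger_gap: 42.7
grasp_force: 60.4
```

>>> drive_tool(
  moves=[0,0,0,0,0,-0.001,1,0,0,0,0,0,-0.001,1,0,0,0,0,0,-0.001,1],
)

```text
time: 4.95
position: [476.3, -169.7, 97.9]
ee_rot: [179.9, 0.0, 155.9]
contact_force: [-0.6, 2.2, 7.8]
finger_gap: 43.0
grasp_force: 60.4
```

>>> drive_tool(
  moves=[0,0,0,0,0,-0.001,1,0,0,0,0,0,-0.001,1,0,0,0,0,0,-0.001,1],
)

```text
time: 5.2
position: [476.3, -169.7, 96.9]
ee_rot: [179.9, 0.0, 155.9]
contact_force: [-0.5, 2.2, 8.5]
finger_gap: 42.7
grasp_force: 60.5
```

>>> drive_tool(
  moves=[0,0,0,0,0,-0.001,1,0,0,0,0,0,-0.001,1,0,0,0,0,0,-0.001,1],
)

```text
time: 5.45
position: [476.3, -169.7, 95.9]
ee_rot: [179.9, 0.0, 155.9]
contact_force: [0.1, 1.3, 8.8]
finger_gap: 42.4
grasp_force: 60.5
```

>>> drive_tool(
  moves=[0,0,0,0,0,-0.001,1,0,0,0,0,0,-0.001,1,0,0,0,0,0,-0.001,1],
)

```text
time: 5.7
position: [476.4, -169.7, 95.0]
ee_rot: [179.9, 0.0, 155.9]
contact_force: [-0.7, 2.1, 9.8]
finger_gap: 42.8
grasp_force: 60.6
```

>>> drive_tool(
  moves=[0,0,0,0,0,-0.001,1,0,0,0,0,0,-0.001,1,0,0,0,0,0,-0.001,1],
)

```text
time: 5.95
position: [476.3, -169.7, 94.0]
ee_rot: [179.9, 0.0, 155.9]
contact_force: [-0.8, 2.6, 10.0]
finger_gap: 42.9
grasp_force: 60.6
```

>>> drive_tool(
  moves=[0,0,0,0,0,-0.001,1,0,0,0,0,0,-0.001,1,0,0,0,0,0,-0.001,1],
)

```text
time: 6.2
position: [476.4, -169.7, 93.0]
ee_rot: [179.9, 0.0, 155.9]
contact_force: [-1.5, 1.7, 8.9]
finger_gap: 42.9
grasp_force: 60.7
```

>>> drive_tool(
  moves=[0,0,0,0,0,-0.001,1,0,0,0,0,0,-0.001,1,0,0,0,0,0,-0.001,1],
)

```text
time: 6.45
position: [476.3, -169.7, 92.1]
ee_rot: [179.9, 0.0, 155.9]
contact_force: [-0.4, 2.9, 11.7]
finger_gap: 42.9
grasp_force: 60.7
```

>>> drive_tool(
  moves=[0,0,0,0,0,-0.001,1,0,0,0,0,0,-0.001,1,0,0,0,0,0,-0.001,1],
)

```text
time: 6.7
position: [476.3, -169.7, 91.4]
ee_rot: [180.0, 0.0, 155.9]
contact_force: [-3.7, 3.4, 15.9]
finger_gap: 43.0
grasp_force: 61.4
```

>>> drive_tool(
  moves=[0,0,0,0,0,-0.0002,1,0,0,0,0,0,-0.0002,1,0,0,0,0,0,-0.0002,1],
)

```text
time: 6.95
position: [476.4, -169.7, 91.4]
ee_rot: [180.0, 0.1, 155.9]
contact_force: [-2.8, 2.9, 17.8]
finger_gap: 42.6
grasp_force: 61.4
```

Hard stop felt at about TCP z 91.5. I back off 0.6 mm (free depth is 1.5 mm above the stop) and start the turn gently.

>>> drive_tool(
  moves=[0,0,0,0,0,0.0006,1,0,0,0,0,0,0.0006,1,0,0,0.035,0,0,0.0006,1,0,0,0.07,0,0,0.0006,1,0,0,0.07,0,0,0.0006,1],
)

```text
time: 7.37
position: [476.6, -170.0, 91.7]
ee_rot: [180.0, 0.1, 160.0]
contact_force: [-2.2, 1.5, 12.5]
finger_gap: 42.8
grasp_force: 60.9
```

```bash
python3 -c "
from cell import *
s=observe();print(s['position'],s['ee_rot'],s['contact_force'],s['torque'])"
```

```text
[ 476.59945566 -169.99095319   91.73352423] [1.79969448e+02 7.82417864e-02 1.60039827e+02] [-2.18683628  1.49502519 12.49482801] [0.22701645 0.27588203 0.00236412]
```

>>> drive_tool(
  moves=[0,0,0.035,0,0,0,1,0,0,0.07,0,0,0,1,0,0,0.1,0,0,0,1,0,0,0.1,0,0,0,1],
)

```text
time: 7.7
position: [476.7, -170.2, 91.8]
ee_rot: [180.0, 0.1, 165.8]
contact_force: [0.2, 2.1, 11.4]
finger_gap: 42.5
grasp_force: 60.9
```

```bash
python3 -c "
from cell import *
s=observe();print(s['position'],s['ee_rot'],s['contact_force'],s['torque'])"
```

```text
[ 476.72871237 -170.16263766   91.75572075] [1.79987240e+02 9.59268344e-02 1.65750064e+02] [ 0.20877957  2.0995647  11.35935467] [ 0.23514912  0.16905831 -0.0177405 ]
```

>>> drive_tool(
  moves=[0,0,0.06,0,0,0,1,0,0,0.12,0,0,0,1,0,0,0.18,0,0,0,1,0,0,0.24,0,0,0,1,0,0,0.3,0,0,0,1,0,0,0.36,0,0,0,1,0,0,0.4,0,0,0,1,0,0,0.4,0,0,0,1],
)

```text
time: 8.37
position: [476.8, -170.0, 91.7]
ee_rot: [-180.0, 0.1, -171.3]
contact_force: [0.3, 1.5, 11.9]
finger_gap: 42.3
grasp_force: 60.8
```

```bash
python3 -c "
from cell import *
s=observe();print(s['position'],s['ee_rot'],s['contact_force'],s['torque'])"
```

```text
[ 476.78305509 -169.95679612   91.74396344] [-1.79995309e+02  1.05576651e-01 -1.71280113e+02] [ 0.29189991  1.45622829 11.86170467] [0.29652157 0.07360103 0.01727458]
```

>>> drive_tool(
  moves=[0,0,0.06,0,0,0,1,0,0,0.12,0,0,0,1,0,0,0.18,0,0,0,1,0,0,0.23,0,0,0,1,0,0,0.28,0,0,0,1,0,0,0.28,0,0,0,1,0,0,0.28,0,0,0,1],
)

```text
time: 8.95
position: [476.8, -170.0, 91.7]
ee_rot: [-180.0, 0.1, -155.4]
contact_force: [-0.2, 2.7, 11.0]
finger_gap: 42.8
grasp_force: 60.7
```

```bash
python3 -c "
from cell import *
s=observe();print(s['position'],s['ee_rot'],s['contact_force'],s['torque'])"
```

```text
[ 476.76596316 -169.9720505    91.74267166] [-1.79964203e+02  9.42820248e-02 -1.55362388e+02] [-0.16450098  2.67348762 11.02336516] [0.33308074 0.12665219 0.10644441]
```

Turned 48.7° with no jam. Now I lift gently.

>>> drive_tool(
  moves=[0,0,0,0,0,0.002,1,0,0,0,0,0,0.004,1,0,0,0,0,0,0.006,1,0,0,0,0,0,0.008,1,0,0,0,0,0,0.01,1,0,0,0,0,0,0.012,1,0,0,0,0,0,0.014,1,0,0,0,0,0,0.014,1],
)

```text
time: 9.62
position: [476.6, -170.0, 105.5]
ee_rot: [-180.0, 0.1, -155.4]
contact_force: [3.3, 2.0, 4.6]
finger_gap: 42.5
grasp_force: 60.3
```

>>> drive_tool(
  moves=[0,0,0,0,0,0.001,1,0,0,0,0,0,0.002,1,0,0,0,0,0,0.003,1,0,0,0,0,0,0.003,1],
)

```text
time: 9.95
position: [476.1, -170.1, 108.2]
ee_rot: [-180.0, 0.0, -155.4]
contact_force: [2.5, 0.5, 2.9]
finger_gap: 42.7
grasp_force: 60.4
```

>>> drive_tool(
  moves=[0,0,0,0,0,0.001,1,0,0,0,0,0,0.002,1,0,0,0,0,0,0.003,1,0,0,0,0,0,0.003,1],
)

```text
time: 10.28
position: [475.8, -170.0, 111.1]
ee_rot: [180.0, -0.0, -155.4]
contact_force: [2.6, 1.0, 1.8]
finger_gap: 42.6
grasp_force: 60.6
```

>>> drive_tool(
  moves=[0,0,0,0,0,0.003,1,0,0,0,0,0,0.006,1,0,0,0,0,0,0.009,1,0,0,0,0,0,0.012,1,0,0,0,0,0,0.015,1,0,0,0,0,0,0.015,1],
)

```text
time: 10.78
position: [476.1, -170.3, 126.7]
ee_rot: [-180.0, 0.0, -155.4]
contact_force: [0.5, -0.1, -0.5]
finger_gap: 42.5
grasp_force: 60.7
```

>>> drive_tool(
  moves=[0,0,0,0,0,0.01,1,0,0,0,0,0,0.025,1,0,0,0,0,0,0.04,1,0,0,0,0,0,0.055,1,0,0,0,0,0,0.055,1,0,0,0,0,0,0.055,1],
)

```text
time: 11.28
position: [476.4, -170.3, 181.9]
ee_rot: [-179.9, 0.1, -155.4]
contact_force: [-0.1, 0.0, -0.4]
finger_gap: 43.0
grasp_force: 60.8
```

```bash
python3 - <<'E'
from h import *
im,d,w=pts("side"); cv2.imwrite("pics/s3.png",cv2.resize(im[50:250,240:480],None,fx=3,fy=3)[...,::-1])
s=observe(); print(s["position"],s["contact_force"],s["torque"],s["finger_gap"],s["grasp_force"])
E
```

```text
[ 475.93330985 -170.08380943  181.02986934] [ 0.32971755 -0.13215631 -0.91205657] [-0.06790282  0.01995348  0.04250118] 42.63761130957055 60.82842665724456
```

View pics/s3.png

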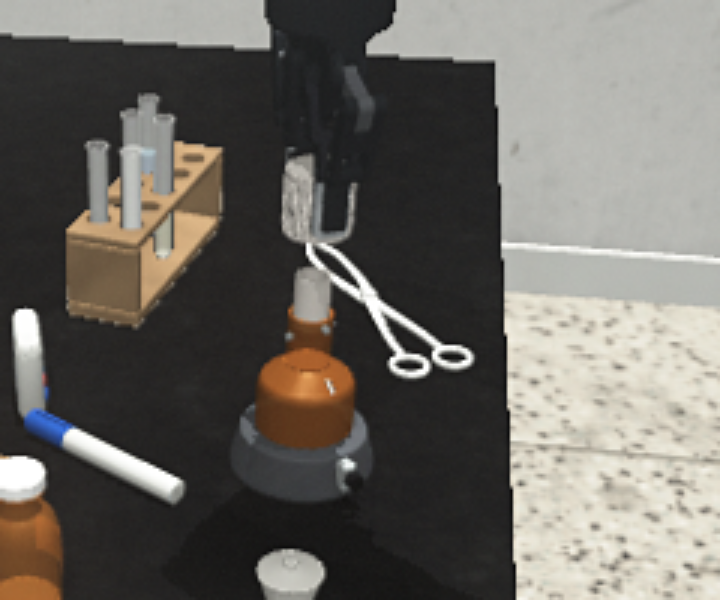

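The cap is off and held (crop (300,195)), and the bare neck with its pins shows at (310,325). Now I carry it over to the dish.

>>> drive_tool(
  moves=[0,0,0,0.001,0.015,0,1,0,0,0,0.002,0.04,0,1,0,0,0,0.004,0.07,0,1,0,0,0,0.006,0.1,0,1,0,0,0,0.008,0.13,0,1,0,0,0,0.009,0.155,0,1,0,0,0,0.01,0.17,0,1,0,0,0,0.01,0.176,0,1],
)

```text
time: 12.0
position: [485.2, 8.0, 180.2]
ee_rot: [179.9, -0.1, -155.3]
contact_force: [-0.7, -0.5, -1.3]
finger_gap: 42.7
grasp_force: 60.9
```

>>> drive_tool(
  moves=[0,0,0,0.001,0.015,0,1,0,0,0,0.002,0.04,0,1,0,0,0,0.004,0.07,0,1,0,0,0,0.006,0.1,0,1,0,0,0,0.008,0.13,0,1,0,0,0,0.009,0.155,0,1,0,0,0,0.01,0.17,0,1,0,0,0,0.01,0.176,0,1],
)

```text
time: 12.67
position: [495.8, 183.2, 180.3]
ee_rot: [180.0, -0.1, -155.3]
contact_force: [-0.4, -0.0, 0.1]
finger_gap: 42.2
grasp_force: 60.9
```

>>> drive_tool(
  moves=[0,0,0,0,0,-0.02,1,0,0,0,0,0,-0.045,1,0,0,0,0,0,-0.07,1,0,0,0,0,0,-0.095,1,0,0,0,0,0,-0.115,1,0,0,0,0,0,-0.13,1,0,0,0,0,0,-0.13,1,0,0,0,0,0,-0.13,1],
)

```text
time: 13.33
position: [495.3, 180.8, 50.5]
ee_rot: [180.0, -0.1, -155.5]
contact_force: [-0.4, -0.4, -0.5]
finger_gap: 42.6
grasp_force: 60.9
```

```bash
python3 - <<'E'
from h import *
im,d,w=pts("side"); cv2.imwrite("pics/s4.png",cv2.resize(im[200:400,220:400],None,fx=3,fy=3)[...,::-1])
s=observe(); print(s["position"],s["ee_rot"],s["contact_force"],s["finger_gap"],s["grasp_force"])
E
```

```text
[496.14244249 181.20483365  51.42553753] [-1.79991804e+02 -1.92158477e-02 -1.55452973e+02] [ 0.13373593  0.16402712 -0.1296018 ] 42.62454672261455 60.9163563977927
```

View pics/s4.png

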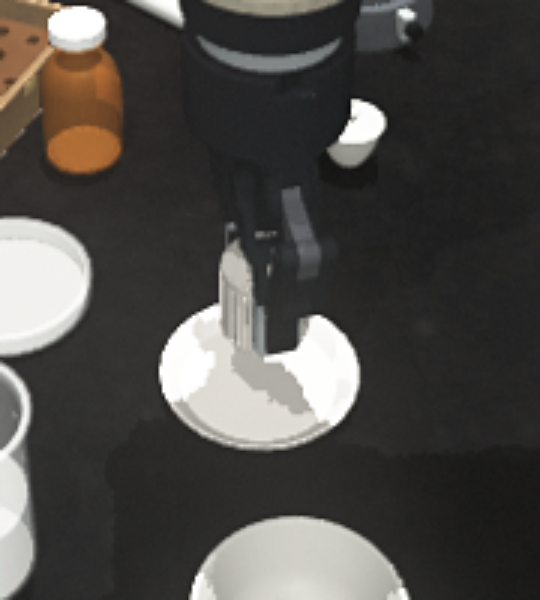

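The cap is over the dish (dish centre at crop (260,375), cap at (240,300)) and heights agree. I lower it to just above the floor, then feel for contact.

>>> drive_tool(
  moves=[0,0,0,0,0,-0.01,1,0,0,0,0,0,-0.02,1,0,0,0,0,0,-0.03,1,0,0,0,0,0,-0.036,1,0,0,0,0,0,-0.039,1,0,0,0,0,0,-0.039,1,0,0,0,0,0,-0.039,1],
)

```text
time: 13.97
position: [495.9, 181.9, 12.0]
ee_rot: [180.0, -0.0, -155.4]
contact_force: [-0.2, -0.2, -0.9]
finger_gap: 42.7
grasp_force: 60.9
```

>>> drive_tool(
  moves=[0,0,0,0,0,-0.0005,1,0,0,0,0,0,-0.001,1,0,0,0,0,0,-0.001,1,0,0,0,0,0,-0.001,1],
)

```text
time: 14.3
position: [496.1, 182.0, 11.3]
ee_rot: [-180.0, 0.0, -155.4]
contact_force: [-0.6, -0.3, -1.8]
finger_gap: 42.8
grasp_force: 60.9
```

>>> drive_tool(
  moves=[0,0,0,0,0,-0.0005,1,0,0,0,0,0,-0.001,1,0,0,0,0,0,-0.001,1,0,0,0,0,0,-0.001,1],
)

```text
time: 14.63
position: [495.9, 181.9, 10.1]
ee_rot: [-180.0, -0.0, -155.4]
contact_force: [-0.4, -0.1, -1.3]
finger_gap: 42.6
grasp_force: 60.9
```

>>> drive_tool(
  moves=[0,0,0,0,0,-0.0005,1,0,0,0,0,0,-0.0007,1,0,0,0,0,0,-0.0007,1,0,0,0,0,0,-0.0007,1],
)

```text
time: 14.97
position: [496.0, 182.0, 9.6]
ee_rot: [-180.0, 0.0, -155.4]
contact_force: [-0.6, -0.6, 4.2]
finger_gap: 42.6
grasp_force: 61.3
```

Contact with the floor (4 N). I open a little, keeping the fingers within the rim.

>>> drive_tool(
  moves=[0,0,0,0,0,0,0.47,0,0,0,0,0,0,0.44,0,0,0,0,0,0,0.42,0,0,0,0,0,0,0.4,0,0,0,0,0,0,0.4,0,0,0,0,0,0,0.4],
)

```text
time: 15.47
position: [495.9, 181.9, 9.3]
ee_rot: [180.0, -0.0, -155.4]
contact_force: [0.3, 0.4, -0.7]
finger_gap: 51.7
grasp_force: 0.0
```

>>> drive_tool(
  moves=[0,0,0,0,0,0.003,0.4,0,0,0,0,0,0.008,0.38,0,0,0,0,0,0.016,0.36,0,0,0,0,0,0.026,0.34,0,0,0,0,0,0.04,0.34,0,0,0,0,0,0.06,0.34,0,0,0,0,0,0.085,0.34,0,0,0,0,0,0.11,0.34],
)

```text
time: 16.13
position: [495.7, 181.9, 121.3]
ee_rot: [-180.0, 0.0, -155.4]
contact_force: [0.6, -0.4, -0.2]
finger_gap: 56.2
grasp_force: 0.0
```

>>> drive_tool(
  moves=[0,0,0,0,0,0.03,0.34,0,0,0,-0.02,-0.02,0.06,0.34,0,0,0,-0.05,-0.04,0.06,0.34,0,0,0,-0.08,-0.06,0.06,0.34,0,0,0,-0.1,-0.08,0.06,0.34,0,0,0,-0.12,-0.1,0.06,0.34,0,0,0,-0.12,-0.1,0.06,0.34,0,0,0,-0.12,-0.1,0.06,0.34],
)

```text
time: 16.8
position: [375.7, 81.4, 180.6]
ee_rot: [-180.0, 0.1, -155.5]
contact_force: [0.9, -0.4, -0.1]
finger_gap: 56.5
grasp_force: 0.0
```

```bash
python3 - <<'E'
from h import *
im,d,w=pts("side"); cv2.imwrite("pics/s5.png",cv2.resize(im,(800,600))[...,::-1])
m=(abs(w[...,0]-496)<30)&(abs(w[...,1]-182)<30)&(w[...,2]>38)&(w[...,2]<60); p=w[m]; print(m.sum(),np.median(p,0),cv2.minEnclosingCircle(p[:,:2].astype(np.float32)))
s=observe(); print(s["position"],s["contact_force"],s["finger_gap"])
E
```

```text
625 [495.6305643  185.46209769  47.66531458] ((496.325439453125, 181.57717895507812), 23.47142791748047)
[376.66301194  81.83854301 180.506514  ] [-0.05360287  0.49534128  0.24837887] 56.45935628200966
```

View pics/s5.png

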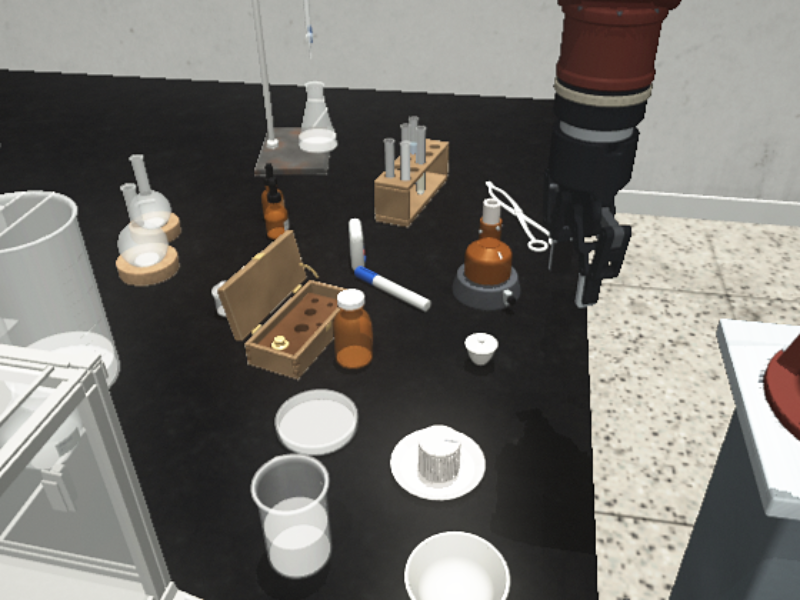

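The cap stands upright and flat in the centre of the dish at (439,457), its top about 47 mm up. The crucible (481,348), amber bottle (352,330) and petri dish (317,420) stand where they were, and the arm is clear.

```bash
python3 -c "
from cell import *
print(finish_job())"
```

```text
the job is handed in; nothing more can be done
None
```

The cap was pressed to its stop (highest reading about 18 N), turned about 49° anticlockwise, lifted off and set top side up, flat in the centre of the dish; the job is handed in after about 17 s, with the bystanders undisturbed.

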